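# Open a drilling fixture's swing clamp: press-to-engage knob, left-hand thread

## Robot

A 6-joint arm with a two-finger parallel gripper is mounted at the origin on the work surface. World frame = base frame: x ahead of the robot, y to its left, z up, the work surface at z = 0. Lengths are in m, angles in rad, forces in N, time in s.
With the tool pointing down it reaches from about 0.275 to 0.825 m from the base axis. Payload 4.9 kg.
Tool frame: the origin (TCP) lies midway between the tips of the shut fingers; the grasp point (between the pads) lies 19 mm behind it (bot.grip_depth is the distance from the TCP to the grasp point, in m); y points along the fingers, x is the direction in which the jaws open and shut, and the axes are right-handed (so a half turn about y gives the same grasp; the last joint's range is limited). The gripper opens to 85 mm and grips with 20 to 120 N. Pads are 22 mm wide; open, the fingers measure 114 mm over their backs; the gripper's body (76 mm by 85 mm) begins 54 mm behind the grasp point. The pads swing forward as they close: fully open they stand 13 mm farther back than shut.
Start: joints at [1.136, 0.326, -0.193, 1.052, 0, 1.437], TCP at [0.163, 0.525, 0.231] pointing down, gripper open.
Joint ranges: [-2.65, 2.65], [-0.97, 1.79], [-1.3, 1.35], [-1.93, 2.1], [-1.47, 1.37], [-3.14, 3.14]. Speed limits (rad/s): [2.57, 2.57, 3.14, 3.14, 3.14, 3.14].

## Interface

Orientations are given as a unit quaternion [w, x, y, z].
In Python, from cell import bot gives the robot as it stands. Calls block until the motion is done:
- bot.move_pose(position, orientation): joint-space move of the TCP to a pose.
- bot.move_linear(position, speed=0.15, rotation=None, until_force=None): straight line of the TCP; rotation=None keeps the orientation; speed is the mean speed in m/s. With until_force (N) it stops when the force on the tool has changed by that much, and returns True; else False.
- bot.goto_joints(angles): joint-space move.
- bot.set_gripper(opening, grasp_force=None): opening from 0.0 (shut) to 1.0 (fully open); grasp_force is the grip in N (None keeps the last); returns when the fingers have stopped.
- bot.wait(seconds).
- bot.solve_ik(position, orientation): joint angles nearest the present ones, or None.
- bot.camera(name): name is "side" or "top"; returns the picture (400x640x3 uint8, red, green, blue); there is no depth.
- bot.calibration(name): a dict with "mtx" (3x3 intrinsics, pixels), "k1" (the pictures are not rectified: a ray, as slopes to the right and down, at radius r is drawn at 1 + k1 r^2 times it, then the intrinsics apply), "extrinsics" (4x4, takes a point from world to camera coordinates). Camera axes: x right, y down, z forward; pixel columns grow to the right and rows downward; lengths in m; the calibration is good to about 2 mm. A picture is of the moment at which its call begins. calibration takes no time and is no camera call.
A pose or a line that the arm cannot do raises bot.PlanningError and nothing moves.
- bot.close_job(): hands the job in, once; it reports no verdict.
Trained networks look in the newest picture that a camera, given by its name, has taken for a name from the list of things; names that differ only in an ending like _2 or _b are one class to them, and where a whole thing is asked for, a point or a joint stands for the part that bears it (a point fixed in the world has none). Each returns a list of dicts, best first, with "confidence" (0 to 1); they miss things now and then, are a little off and sometimes report something else, mostly with a low value. They report only what shows in the picture. A call takes as long as a camera call. They do not tell look-alikes from the thing itself.
- bot.search_frame(camera, thing): "bbox" ([left, top, width, height] in pixels, round what is visible of it).
Readings, each from a call of its own:
- bot.read_clock(): time.
- bot.read_joint_positions(): joint angles.
- bot.read_joint_vel(): joint speeds.
- bot.read_joint_efforts(): joint torques, N m.
- bot.read_position(): TCP position.
- bot.read_tool_rot(): TCP orientation.
- bot.read_ft_force(): force on the tool from outside, world axes, zero at the start.
- bot.read_moment(): the same for the moment, N m.
- bot.read_gripper_width(): opening from 0.0 (shut) to 1.0 (fully open).
Only numpy, scipy, OpenCV 4.12 (cv2) and the standard library are available. Lean on these libraries where they do the work, as an engineer would, in place of code of your own. Each camera call takes 0.05 s, during which the arm holds its last target. There are 200 camera calls.

## Task

The marble trophy foot in the drilling fixture is done: slacken its swing clamp by at least a quarter of a turn of the brass nut. The nut has a left-hand thread, so it loosens clockwise, and its black safety knob spins idly unless you press it down: feel its teeth drop into the nut's, without forcing them, and keep it pressed while you turn. Then push the blue clamp arm gently round, clockwise too, until it rests against its stop pin, without scraping the stone's polished face, and leave the stone in its nest and the trophy, the mug and the screw tray where they are.

Things in the scene. Friction and masses are not known exactly. Their poses are not given: they have to be found in the camera images.
- jig: Grey steel drilling fixture fixed to the table, turned up to 0.45 rad from square: a plate 130 (own x) by 240 (own y) by 14 mm; origin at the centre of its underside, on the table. In its frame (mm) the clamp post stands at x 0, y +56, the stone's nest at x 0, y -48.
- nest (a point): Centre of the stone's nest on the plate's upper face, 14 mm above the table; axes as the fixture's. Two dark locating rails, 12 mm wide, tops 24 mm above the table, stand 1.5 mm off the stone's +x side and its -y side; the other two sides are open.
- post (a point): Point on the vertical axis of the clamp post, about which nut, knob and clamp arm all turn; 70 mm above the table, level with the arm's upper face when it clamps.
- stop_pin (a point): Top of the arm's rigid steel stop pin, 8 mm thick, 68 mm above the table, beside the post.
- nut: Brass clamp nut, left-hand thread, 36 mm in diameter, lying on the clamp arm, six clutch teeth on top. Origin on the post's axis at its underside, 70 mm above the table. Loosening, it climbs 0.8 mm per rad (5 mm a turn) towards the knob, so a knob held down at a fixed height is pressed ever harder.
- nut_turn (a joint): Turn of the nut, rad, growing clockwise from above (loosening). Starts tight at -0.6 to -0.35; near 0 the arm's toe leaves the stone; ends at 4.2. About 0.2 to 0.35 N m breaks it loose, 0.15 keeps it turning once slack. A slack nut is dragged round, clockwise too, by the swinging arm.
- knob: Black round knurled knob, 45 mm in diameter, 32 mm tall, held above the nut by a spring, three brass clutch teeth below it. Untouched it spins idly. Pressed 3.5 mm (less as the nut climbs) its round-tipped teeth meet the nut's: they rest on them or, after up to 0.7 rad of turning, drop 6 mm between them; half in, they cam out under load. How they stand is not told. Springs back when let go. Origin on the post's axis at the teeth's tips.
- knob_grip (a point): Centre of the knob's grip, on the post's axis, 109.5 mm above the table when not pressed; the grip then reaches from 93.5 to 125.5 mm. The spring pushes up with 7 N there and 12 N when the knob is fully down; about 15 N in all, kept up while turning, is right.
- clamp: Blue clamp arm, a flat bar 28 mm wide, 12 mm thick on the post under the nut; a spring holds it up against the nut, so it rises with it. Faces 58 and 70 mm above the table when clamped. Origin on the post's axis at its underside. At swing 0 it points along the fixture's -y, ending 98 mm from the axis; an orange toe pad, 18 by 18 by 4 mm, under its end bears on the stone.
- clamp_toe (a point): Middle of the arm's upper face above the toe pad, 86 mm from the post's axis.
- clamp_swing (a joint): Swing of the arm about the post, rad, growing clockwise from above: 0 over the stone (along the fixture's -y), 1.57 along the fixture's -x, 1.75 against the rigid stop pin. Friction holds it where it is left: with the nut slack some 4 to 6 N near its end push it round; while clamped, far more.
- stone: White marble trophy foot, 50 by 50 by 40 mm, about 0.27 kg, loose in the nest, polished, a dark 11 mm hole drilled in the middle of its upper face. Origin at the centre of its underside. Underside 14 mm and upper face 54 mm above the table.
- trophy: Bystander: finished trophy, a gilt two-handled cup on a marble foot 50 by 50 by 26 mm, 118 mm tall, to the left or right of the fixture. Origin at the centre of its underside.
- coffee_cup: Bystander: white mug, 80 mm in diameter, 58 mm tall, beyond and to the left of the fixture. Origin at the centre of its underside.
- screw_tray: Bystander: yellow tray with screws and nuts, 80 by 110 by 30 mm, on the side of the fixture opposite to the trophy. Origin at the centre of its underside.
Things that resemble listed ones, but are neither listed nor needed, are in the scene too. There is more than one size of the stone; the one meant has the size given above.

How it is judged:
By the outcome, as a careful person would: the job done as asked, in the order asked, and still so for the second after the job is handed in, with the robot touching nothing.
It also fails if it takes over 54 s, if anything falls off the work surface, if the arm or the gripper's body presses on something with over 40 N, if the wrist force passes 120 N, or if a joint passes its speed limit or range.

## Working session

There is one attempt and no reset: what is moved stays moved. The work goes in short steps, each a Python script; the robot and the scene stay as the last script left them, time stands still between calls to the robot, and variables do not carry over. Pictures are saved under pics/ and viewed, about 8 in all and at most 12, crops included, and the job is handed in when it is done.

```bash
ls; mkdir -p pics; python3 - <<'E'
from cell import bot
import cv2,json
for c in ("top","side"):
    im=bot.camera(c); cv2.imwrite(f"pics/{c}0.png",im[:,:,::-1])
    k=bot.calibration(c); print(c,k)
    for t in ["jig","stone","nut","knob","clamp","clamp_toe","stop_pin","knob_grip","trophy","coffee_cup","screw_tray"]:
        print(t,[(d["bbox"],round(d["confidence"],2)) for d in bot.search_frame(c,t)][:3])
print(bot.read_clock(),bot.read_tool_rot(),bot.read_position(),bot.read_ft_force())
E
```

```text
pics
top {'mtx': array([[402.38868755,   0.        , 323.25423416],
       [  0.        , 402.38868755, 205.45762969],
       [  0.        ,   0.        ,   1.        ]]), 'k1': -0.07591038807954129, 'extrinsics': array([[-0.02543092, -0.99875035, -0.04302341,  0.036738  ],
       [-0.9831399 ,  0.0327827 , -0.17989228,  0.55154738],
       [ 0.1810779 ,  0.0377232 , -0.98274501,  0.919505  ],
       [ 0.        ,  0.        ,  0.        ,  1.        ]])}
jig [([268.8, 179.9, 98.6, 61.4], 0.57)]
stone [([323.7, 202.0, 24.9, 17.8], 0.83), ([324.6, 257.8, 21.6, 17.8], 0.77), ([323.9, 126.3, 40.8, 41.1], 0.69)]
nut []
knob []
clamp [([298.0, 202.9, 35.4, 12.8], 0.9), ([267.8, 183.8, 97.3, 57.1], 0.5)]
clamp_toe []
stop_pin [([270.2, 185.5, 95.1, 55.4], 0.62)]
knob_grip [([277.5, 196.9, 22.7, 20.7], 0.74)]
trophy [([174.6, 236.6, 39.5, 25.2], 0.94)]
coffee_cup [([202.6, 146.2, 35.1, 40.2], 0.78)]
screw_tray [([443.8, 211.0, 49.4, 33.9], 0.59)]
side {'mtx': array([[363.85085859,   0.        , 314.57884422],
       [  0.        , 363.85085859, 200.20863185],
       [  0.        ,   0.     
[... 230 characters left out ...]
3,  0.7074345 ],
       [ 0.        ,  0.        ,  0.        ,  1.        ]])}
jig [([258.0, 180.8, 92.5, 76.5], 0.62)]
stone [([349.7, 192.5, 30.2, 28.3], 0.85), ([270.4, 241.9, 16.0, 18.8], 0.81), ([306.7, 213.9, 22.2, 23.4], 0.69)]
nut []
knob [([282.8, 177.1, 16.6, 18.7], 0.72)]
clamp []
clamp_toe []
stop_pin [([262.2, 175.1, 91.0, 82.7], 0.9)]
knob_grip [([282.1, 178.0, 18.5, 19.3], 0.57)]
trophy [([206.6, 156.4, 25.4, 45.6], 0.61), ([286.1, 198.0, 11.8, 2.9], 0.47)]
coffee_cup [([268.9, 154.9, 32.5, 26.5], 0.88)]
screw_tray [([378.8, 283.7, 59.1, 59.4], 0.63)]
1.2 [-0.56927365  0.5692836   0.41943188 -0.41942888] [0.16296246 0.52531508 0.23128651] [-0.90743087  0.69150034  0.33339629]
```

View pics/top0.png

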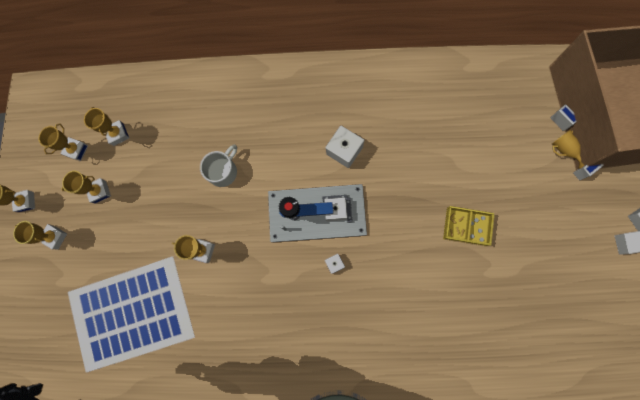

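View pics/side0.png

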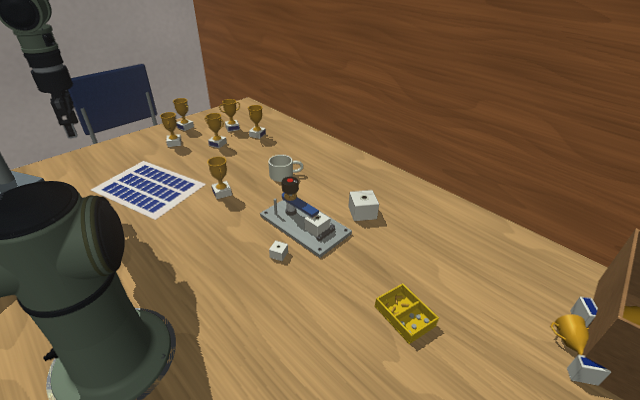

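The top view shows the jig at about (268-367, 185-241) with the post and knob at left (289,207) and the stone at (337,208). The trophy is at (195,248), the mug at (217,168) and the tray at (470,226), with look-alike stones at (345,145) and (335,263). The side view agrees. I'll enlarge both to find the jig corners.

```bash
python3 - <<'E'
import cv2,numpy as np
a=cv2.imread("pics/top0.png")[175:250,258:378]; b=cv2.imread("pics/side0.png")[165:265,250:370]
a=cv2.resize(a,None,fx=6.5,fy=6.5,interpolation=cv2.INTER_CUBIC);cv2.imwrite("pics/c1.png",a)
b=cv2.resize(b,None,fx=6,fy=6,interpolation=cv2.INTER_CUBIC);cv2.imwrite("pics/c2.png",b)
E
```

```text
(no output)
```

View pics/c1.png

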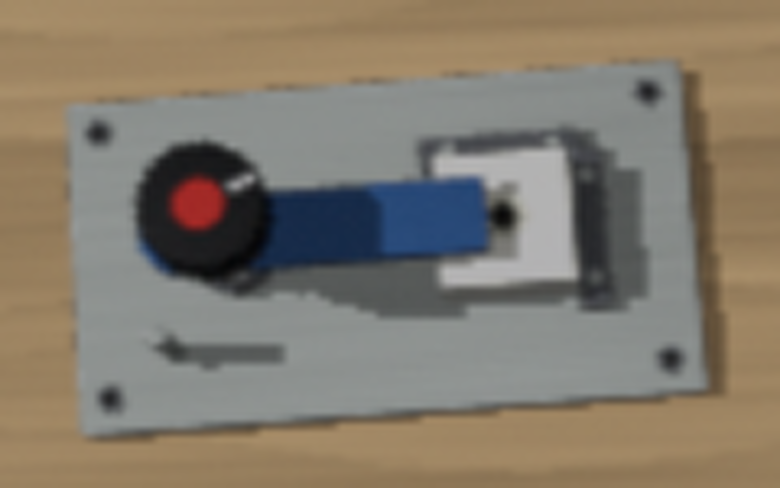

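View pics/c2.png

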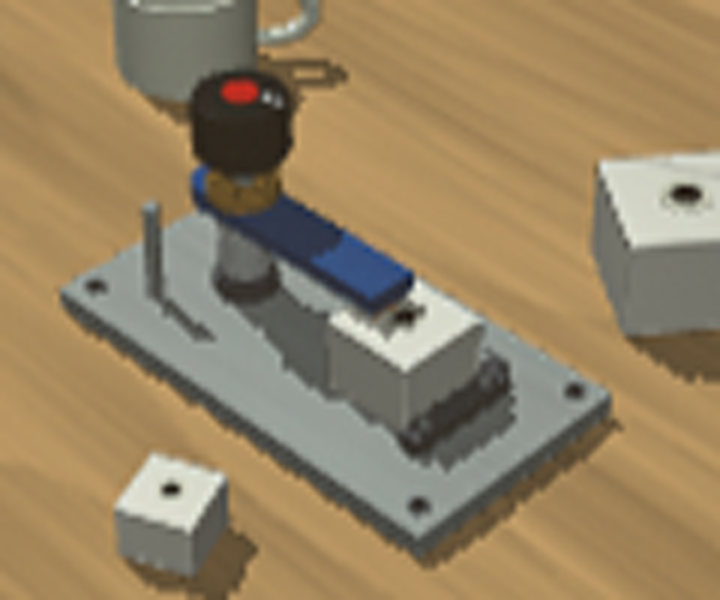

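The top crop shows the plate corners at crop pixels (68,107), (681,62), (707,390) and (85,435), the red knob cap at (197,203) and the stone's hole at (502,215). In the side crop the plate corners are at (62,290), (418,540) and (608,397), the red cap at (240,91) and the pin top at (150,206). The pin and the open swing path are on the robot's side, which matches -x.

```bash
cat > h.py <<'E'
from cell import bot
import numpy as np, cv2
from scipy.optimize import least_squares
from scipy.spatial.transform import Rotation as R
def proj(c,P):
    k=bot.calibration(c);P=np.atleast_2d(P);E=k["extrinsics"];q=P@E[:3,:3].T+E[:3,3]
    s=q[:,:2]/q[:,2:];s=s*(1+k["k1"]*(s**2).sum(1,keepdims=True));m=k["mtx"]
    return s*[m[0,0],m[1,1]]+m[:2,2]
def fit(obs,n=3,x0=(0.5,0,0)):
    # obs: cam, pixel, local xyz(m)
    def w(p,L): c,s=np.cos(p[2]),np.sin(p[2]); return [p[0]+c*L[0]-s*L[1],p[1]+s*L[0]+c*L[1],L[2]]
    f=lambda p:np.concatenate([(proj(c,w(p,L))[0]-u) for c,u,L in obs])
    return least_squares(f,x0,loss='soft_l1')
E
python3 - <<'E'
from h import *
t=lambda u,v:((u+.5)/6.5-.5+258,(v+.5)/6.5-.5+175)
s=lambda u,v:((u+.5)/6-.5+250,(v+.5)/6-.5+165)
c=lambda a,b:(a*.065,b*.12,.014)
k=(0,.056,.1255)
O=[("top",t(68,107),c(1,1)),("top",t(681,62),c(1,-1)),("top",t(707,390),c(-1,-1)),("top",t(85,435),c(-1,1)),("top",t(197,203),k),
("side",s(62,290),c(-1,1)),("side",s(418,540),c(-1,-1)),("side",s(608,397),c(1,-1)),("side",s(240,91),k)]
for sel in (O,O[:5],O[5:]):
    r=fit(sel);print(r.x.round(4),r.fun.reshape(-1,2).round(1).tolist())
# knob only
f=least_squares(lambda p:np.concatenate([proj(o[0],[*p])[0]-o[1] for o in (O[4],O[8])]),[.5,0,.12]);print("knob3d",f.x.round(4),f.fun.round(2))
p=fit(O).x; Rz=lambda L:(p[0]+np.cos(p[2])*L[0]-np.sin(p[2])*L[1],p[1]+np.sin(p[2])*L[0]+np.cos(p[2])*L[1])
print("post",Rz((0,.056)),"stonehole pred",proj("top",[*Rz((0,-.048)),.054]),"obs",t(502,215))
pt=least_squares(lambda q:np.concatenate([proj("side",[*q,.068])[0]-s(150,206)]),[.45,.05]).x;print("pin",pt)
# bystanders ground positions
for n,u,z in (("big",(345,140),.06),("small",(335,263),.03),("trophyfoot",(203,250),.026),("mug",(217,165),.05),("tray",(470,226),.02)):
    print(n,least_squares(lambda q:proj("top",[*q,z])[0]-u,[.5,0]).x.round(3))
# j6 options for tool-down at post
P=Rz((0,.056))
for a in np.arange(-180,180,45):
    x=np.array([np.cos(np.radians(a)),np.sin(np.radians(a)),0]);y=np.array([0,0,-1.])
    q=R.from_matrix(np.c_[x,y,np.cross(x,y)]).as_quat(scalar_first=True)
    j=bot.solve_ik([*P,.095],q.tolist());print(a,None if j is None else np.round(j,2))
E
```

```text
[0.5425 0.0382 0.041 ] [[0.2, -0.6], [0.4, -0.7], [0.8, 0.1], [-0.2, -0.0], [1.1, 0.1], [-1.7, -0.7], [-0.8, -0.5], [0.1, -0.9], [-0.9, 0.2]]
[0.542  0.0394 0.0404] [[-0.2, -0.4], [-0.1, -0.5], [0.3, 0.3], [-0.7, 0.2], [0.6, 0.3]]
[0.5431 0.0352 0.0324] [[-0.8, -0.6], [-0.2, 0.1], [1.0, -0.2], [0.1, 0.5]]
knob3d [0.542  0.0959 0.1242] [ 0.4  -0.57 -0.84  0.1 ]
post (np.float64(0.5401927416961353), np.float64(0.09411036723337371)) stonehole pred [[335.91683705 208.05870778]] obs (334.8076923076923, 207.65384615384616)
pin [0.50429598 0.11494201]
big [ 0.713 -0.038]
small [ 0.415 -0.003]
trophyfoot [0.455 0.322]
mug [0.664 0.284]
tray [ 0.495 -0.337]
-180 [ 0.04  0.45 -0.38  0.74  0.   -1.53]
-135 [ 0.04  0.45 -0.38  0.74  0.   -2.32]
-90 [ 0.04  0.45 -0.38  0.74  0.   -3.1 ]
-45 [ 0.04  0.45 -0.38  0.74  0.    2.39]
0 [ 0.04  0.45 -0.38  0.74  0.    1.61]
45 [ 0.04  0.45 -0.38  0.74  0.    0.82]
90 [ 0.04  0.45 -0.38  0.74  0.    0.04]
135 [ 0.04  0.45 -0.38  0.74  0.   -0.75]
```

```bash
cat >> h.py <<'E'
POST=np.array([.541,.0948]); YAW=.041
def quat(j6):  # tool down; j6 -> jaw angle
    a=1.61-j6; x=np.array([np.cos(a),np.sin(a),0]);y=np.array([0,0,-1.])
    return R.from_matrix(np.c_[x,y,np.cross(x,y)]).as_quat(scalar_first=True).tolist()
F=lambda:np.array(bot.read_ft_force()); M=lambda:np.array(bot.read_moment())
E
python3 - <<'E'
from h import *
q0=quat(-1.03)
j=np.array(bot.solve_ik([*POST,.16],q0)); print(j.round(2)); assert abs(j[5]+1.03)<.3
bot.goto_joints(j.tolist())
bot.move_linear([*POST,.088],speed=.1)
bot.wait(.2); print(bot.read_clock(),"free",F().round(2),M().round(3),np.round(bot.read_position(),4))
bot.set_gripper(0.0,20); bot.wait(.2)
print("grip",bot.read_gripper_width(),F().round(2),M().round(3),np.round(bot.read_position(),4),bot.read_clock())
cv2.imwrite("pics/g1.png",np.vstack([cv2.resize(bot.camera(c)[y:y+130,x:x+200,::-1],None,fx=3,fy=2.3) for c,y,x in (("top",140,220),("side",130,210))]))
E
```

```text
[ 0.04  0.38 -0.3   0.89  0.   -1.03]
4.3833 free [ 0.56 -0.14 -0.64] [0.031 0.004 0.037] [0.5416 0.0948 0.0887]
grip 0.519368591570564 [-2.16  0.2   4.66] [0.11  0.388 0.014] [0.5409 0.0949 0.0883] 5.0333
```

View pics/g1.png

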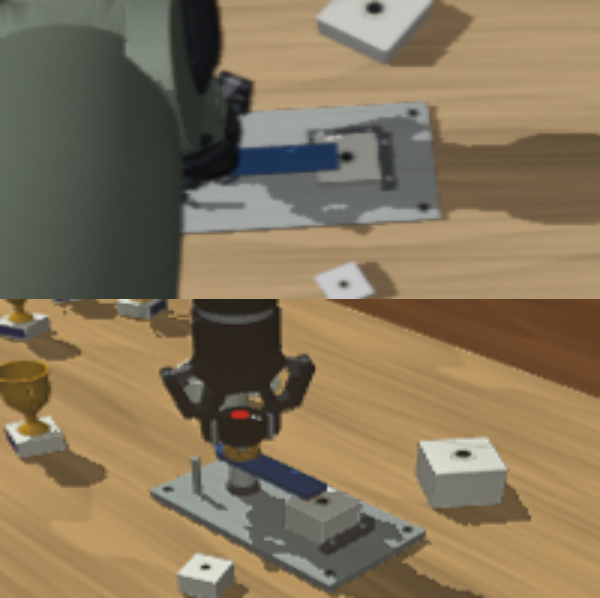

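The gripper is centred on the knob: in the side crop (second half) the jaws hold the black knob at about (240,425). Next I'll regrip at the start of the wrist's range and press gently.

```bash
python3 - <<'E'
from h import *
bot.set_gripper(.85); j=list(bot.solve_ik([.5405,.0948,.089],quat(-1.03))); j[5]=-2.75; bot.goto_joints(j)
bot.wait(.1); print("free",F().round(2))
bot.set_gripper(0.0,70); bot.wait(.1)
p=np.array([.5405,.0948,.089]); print(bot.read_clock(),F().round(2),M().round(3),np.round(bot.read_position(),4),bot.read_joint_positions()[5])
q=quat(-2.75)
for i in range(24):
    p[2]-=.0006; bot.move_linear(p.tolist(),speed=.02,rotation=q)
    f=F(); print(round(p[2],4),np.round(bot.read_position(),4),f.round(1),M().round(2)[2],round(bot.read_clock(),2))
    if f[2]>14: break
E
```

```text
free [ 0.13 -0.59 -0.05]
7.6083 [-1.85  0.1   4.98] [-0.075  0.309 -0.013] [0.5405 0.0948 0.0893] -2.7499399691268547
0.0884 [0.5406 0.0948 0.0888] [-2.8 -0.   6. ] -0.01 7.86
0.0878 [0.5405 0.0948 0.0882] [-2.3  1.1  7.3] -0.01 8.11
0.0872 [0.5405 0.0948 0.0877] [-2.4  0.2  6.8] -0.02 8.36
0.0866 [0.5405 0.0948 0.0871] [-2.4 -0.3  8. ] -0.01 8.61
0.086 [0.5405 0.0948 0.0866] [-2.6 -0.9  6.7] 0.05 8.86
0.0854 [0.5406 0.0948 0.086 ] [-2.1 -0.4  8. ] -0.04 9.11
0.0848 [0.5405 0.0948 0.0854] [-2.3 -0.8  8.2] -0.0 9.36
0.0842 [0.5406 0.0948 0.0851] [-2.9 -0.1  9.3] 0.08 9.61
0.0836 [0.5406 0.0948 0.0849] [-4.3 -1.2 13.3] -0.04 9.86
0.083 [0.5406 0.0948 0.0847] [-4.3 -0.6 16.7] 0.0 10.11
```

```bash
python3 - <<'E'
from h import *
p=np.array([.5407,.0949,.0836]); g=-2.75
for i in range(45):
    bot.move_linear(p.tolist(),speed=.02,rotation=quat(g))
    f=F(); z=bot.read_position()[2]; print(round(g,3),round(p[2],4),round(z,4),f.round(1),M().round(2)[2],round(bot.read_clock(),2))
    if z<.0797 and f[2]>13: break
    if f[2]<11.3 : p[2]-=.0007
    elif f[2]>15: p[2]-=-.0004
    else: g+=.04
    if g>-1.95 or p[2]<.0765: break
E
```

```text
-2.75 0.0836 0.0849 [-5.  -0.8 13.4] 0.06 10.36
-2.71 0.0836 0.0847 [-4.5 -0.  11.6] -0.04 10.61
-2.67 0.0836 0.0845 [-4.4 -0.5 11.4] -0.02 10.86
-2.63 0.0836 0.0843 [-3.3 -0.1  9.1] -0.02 11.11
-2.63 0.0829 0.084 [-4.  -0.6 11.7] -0.03 11.36
-2.59 0.0829 0.0838 [-4.3 -0.4 10.2] 0.03 11.61
-2.59 0.0822 0.0833 [-4.7 -0.4 12.5] -0.03 11.86
-2.55 0.0822 0.0831 [-3.3 -0.9 10. ] -0.1 12.11
-2.55 0.0815 0.0826 [-4.4 -0.8 11.6] -0.08 12.36
-2.51 0.0815 0.0824 [-4.  -0.6  9.5] 0.04 12.61
-2.51 0.0808 0.0818 [-4.4 -0.1 10.6] -0.04 12.86
-2.51 0.0801 0.0813 [-4.9 -0.3 13.3] -0.1 13.11
-2.47 0.0801 0.0811 [-3.7 -0.3 11.4] -0.05 13.36
-2.43 0.0801 0.081 [-3.3 -1.2  8.8] -0.01 13.61
-2.43 0.0794 0.0803 [-3.8 -0.5  9.9] -0.03 13.86
-2.43 0.0787 0.0796 [-4.  -0.2 11.4] -0.04 14.11
-2.39 0.0787 0.0796 [-3.5  0.1 10.4] -0.04 14.36
-2.39 0.078 0.0793 [-5.6 -1.  14.2] -0.04 14.61
```

The teeth have dropped in: 5.8 mm below first contact, force 14 N and no torque. Now I'll turn with force control.

```bash
python3 - <<'E'
from h import *
p=np.array([.5407,.0949,.0780]); g=-2.39; z0=.0793
while g<.05:
    g+=.08
    bot.move_linear(p.tolist(),speed=.02,rotation=quat(g))
    f=F(); z=bot.read_position()[2]; m=M(); print(round(g,3),round(p[2],4),round(z,4),f.round(1),m.round(2)[2],round(bot.read_joint_positions()[5],3),round(bot.read_clock(),2))
    p[2]+=np.clip((f[2]-15)/6e3,-.0004,.0004)
    if f[2]>30 or abs(f[:2]).max()>25 or z>z0+.0035: print("ABORT");break
E
```

```text
-2.31 0.078 0.0793 [-4.9  0.3 14.1] -0.04 -2.31 14.86
-2.23 0.0779 0.0793 [-4.9 -0.1 14.1] -0.02 -2.23 15.11
-2.15 0.0777 0.0793 [-5.6  0.2 15.4] 0.01 -2.15 15.36
-2.07 0.0778 0.0793 [-5.2  0.1 16.1] 0.06 -2.07 15.61
-1.99 0.078 0.0794 [-5.1 -0.5 15.1] 0.09 -1.99 15.86
-1.91 0.078 0.0795 [-5.4 -0.6 15.2] 0.03 -1.91 16.11
-1.83 0.078 0.0796 [-5.5 -0.2 15.5] 0.04 -1.83 16.36
-1.75 0.0781 0.0796 [-5.9 -0.  14.3] 0.03 -1.75 16.61
-1.67 0.078 0.0796 [-5.6 -0.  16.5] 0.01 -1.67 16.86
-1.59 0.0782 0.0797 [-5.4 -0.2 13.9] 0.1 -1.59 17.11
-1.51 0.078 0.0797 [-4.5 -0.6 15.9] 0.05 -1.51 17.36
-1.43 0.0782 0.0798 [-5.1 -0.4 15.4] 0.01 -1.43 17.61
-1.35 0.0783 0.0799 [-4.8 -0.1 15.2] 0.09 -1.35 17.86
-1.27 0.0783 0.08 [-5.3  0.1 15.8] 0.05 -1.27 18.11
-1.19 0.0784 0.08 [-4.8 -0.6 15.3] 0.04 -1.19 18.36
-1.11 0.0785 0.0801 [-4.1  0.4 15.8] 0.07 -1.11 18.61
-1.03 0.0786 0.0802 [-5.  -0.7 15.3] 0.09 -1.03 18.86
-0.95 0.0787 0.0802 [-4.1 -0.7 13.9] 0.11 -0.95 19.11
-0.87 0.0785 0.0803 [-4.9 -1.  16.4] 0.07 -0.87 19.36
-0.79 0.0787 0.0804 [-4.6 -0.4 14.5] 0.04 -0.79 19.61
-0.71 0.0786 0.0804 [-4.6 -0.3 15.8] 0.06 -0.71 19.86
-0.63 0.0788 0.0804 [-4.3 -0.7 16. ] 0.06 -0.63 20.11
-0.55 0.0789 0.0805 [-3.9 -1.2 13.4] 0.06 -0.55 20.36
-0.47 0.0787 0.0805 [-5.6 -0.3 16.3] 0.08 -0.47 20.61
-0.39 0.0789 0.0807 [-4.8 -1.  15.8] 0.06 -0.39 20.86
-0.31 0.079 0.0807 [-4.7 -0.7 15.5] 0.05 -0.31 21.11
-0.23 0.0791 0.0808 [-4.4 -1.4 15.8] 0.05 -0.23 21.36
-0.15 0.0793 0.0809 [-4.2 -0.4 14.3] -0.03 -0.15 21.61
-0.07 0.0791 0.0809 [-4.6 -0.5 15. ] 0.04 -0.07 21.86
0.01 0.0791 0.0809 [-5.2 -1.4 15.8] 0.06 0.01 22.11
0.09 0.0793 0.081 [-4.6 -1.1 15.1] 0.08 0.09 22.36
```

The knob rose 1.7 mm over about 2.15 rad of turning, which matches 0.8 mm/rad, so the nut turned with it. I'll let go and look.

```bash
python3 - <<'E'
from h import *
bot.move_linear([.5405,.0948,.0885],speed=.05); bot.set_gripper(1.0); 
bot.move_linear([.5405,.0948,.16],speed=.15)
bot.move_linear([.66,.02,.16],speed=.3); print(bot.read_clock(),F().round(2))
t=bot.camera("top");s=bot.camera("side");cv2.imwrite("pics/r_t.png",t[:,:,::-1]);cv2.imwrite("pics/r_s.png",s[:,:,::-1])
cv2.imwrite("pics/r1.png",np.hstack([cv2.resize(t[175:250,258:378,::-1],(390,244),interpolation=2),cv2.resize(s[165:265,250:370,::-1],(400,244),interpolation=2)]))
def ab(x,y): return bot.solve_ik(x,y)
for g in (-1.5,-.5,0,1.5): print(g,np.round(ab([.62,.01,.07],quat(g)),2))
E
```

```text
24.425 [-0.41 -0.72  0.42]
-1.5 [-0.1   0.6  -0.2   0.77  0.   -1.64]
-0.5 [-0.1   0.6  -0.2   0.77  0.   -0.64]
0 [-0.1   0.6  -0.2   0.77  0.   -0.14]
1.5 [-0.1   0.6  -0.2   0.77  0.    1.36]
```

View pics/r1.png

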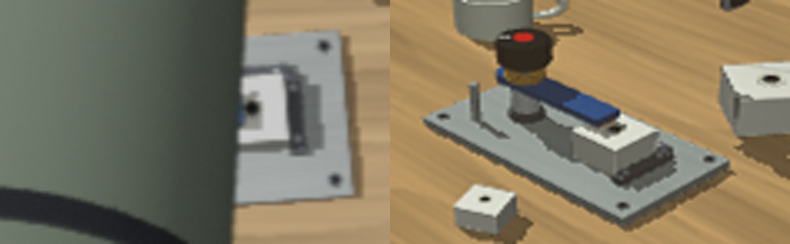

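The side crop shows the arm still over the stone at (600,110), the stone seated and the knob sprung back. Next: push the arm round along an arc from its +x side, with the shut fingertips 9 mm above the stone's face.

```bash
cat >> h.py <<'E'
def tool(s,off,r=.082,z=.0635):
    a=-np.pi/2+YAW-s; d=np.array([np.cos(a),np.sin(a)]); n=np.array([-d[1],d[0]])
    return [*(POST+r*d+off*n),z],n
E
python3 - <<'E'
from h import *
bot.set_gripper(0.0,20)
P,n=tool(0,.045); bot.move_linear([*P[:2],.16],speed=.3,rotation=quat(0)); bot.move_linear(P,speed=.12)
f0=F(); print(bot.read_clock(),f0.round(2),np.round(bot.read_position(),4),n.round(2))
print("contact",bot.move_linear(tool(0,.020)[0],speed=.03,until_force=2.5),np.round(bot.read_position(),4))
pos=np.array(bot.read_position()[:2]); off=float((pos-POST)@n); print("off",off)
s=0
while s<1.95:
    s+=.06 if s<1.5 else .025
    P,n=tool(s,off); bot.move_linear(P,speed=.03,rotation=quat(s))
    f=F()-f0; fn=f[:2]@n; a=np.array(bot.read_position()[:2])
    print(round(s,3),round(fn,1),f.round(1),a.round(4),round(bot.read_clock(),2))
    if fn>(12 if s<1.5 else 10): print("STOP"); break
E
```

```text
26.6333 [0.31 0.66 0.14] [0.5901 0.0147 0.0641] [1.   0.04]
contact True [0.568  0.0137 0.0634]
off 0.023670861043097798
0.06 3.4 [ 3.4 -0.9 -1. ] [0.5638 0.0123] 27.63
0.12 3.0 [ 3.  -0.6  0.3] [0.5584 0.0111] 27.95
0.18 3.0 [ 2.8 -1.3  0.3] [0.5531 0.0102] 28.27
0.24 2.2 [ 2.  -1.   1.1] [0.548  0.0096] 28.58
0.3 2.7 [ 2.3 -2.   1.7] [0.5428 0.0094] 28.9
0.36 2.9 [ 2.4 -2.1  1. ] [0.5376 0.0094] 29.22
0.42 3.5 [ 3.  -1.9  1.4] [0.5325 0.0098] 29.53
0.48 3.0 [ 1.9 -3.   0.7] [0.5274 0.0104] 29.85
0.54 3.0 [ 2.2 -2.2  0.8] [0.5223 0.0115] 30.17
0.6 3.0 [ 1.5 -3.3  0.8] [0.5173 0.0128] 30.48
0.66 4.0 [ 1.9 -4.2  0.3] [0.5125 0.0143] 30.8
0.72 3.4 [ 1.6 -3.4  1.1] [0.5077 0.0162] 31.12
0.78 2.7 [ 1.1 -2.8  0.4] [0.5031 0.0183] 31.43
0.84 3.5 [ 0.8 -4.1  1.4] [0.4985 0.0207] 31.75
0.9 2.6 [ 0.2 -3.2  0.9] [0.4942 0.0234] 32.07
0.96 3.2 [ 0.1 -3.9  0.2] [0.49   0.0264] 32.38
1.02 3.7 [-0.2 -4.6  0.5] [0.486  0.0295] 32.7
1.08 2.8 [ 0.7 -2.9  0.5] [0.4821 0.0329] 33.02
1.14 3.3 [-0.1 -3.7  0.6] [0.4786 0.0366] 33.33
1.2 3.4 [ 0.  -3.7  1.2] [0.4752 0.0404] 33.65
1.26 2.9 [-0.8 -3.4  0.8] [0.472  0.0444] 33.97
1.32 3.7 [-0.3 -3.9  0.9] [0.4692 0.0486] 34.28
1.38 4.0 [-0.9 -4.3  0.9] [0.4665 0.053 ] 34.6
1.44 3.6 [-0.5 -3.7  1.4] [0.4642 0.0575] 34.92
1.5 3.3 [ 0.3 -3.3  0.7] [0.462  0.0622] 35.23
1.525 3.6 [-0.5 -3.7  0.4] [0.4613 0.064 ] 35.48
1.55 4.4 [-0.9 -4.5  1. ] [0.4605 0.0661] 35.73
1.575 3.7 [-1.5 -3.8 -0. ] [0.4599 0.0682] 35.98
1.6 4.3 [-1.2 -4.3  0.5] [0.4592 0.0703] 36.23
1.625 4.1 [-0.8 -4.1  0.8] [0.4586 0.0723] 36.48
1.65 4.4 [-1.7 -4.3  0.7] [0.4581 0.0744] 36.73
1.675 4.0 [-1.3 -3.9  0.7] [0.4576 0.0764] 36.98
1.7 4.0 [-1.7 -3.9  1. ] [0.4572 0.0785] 37.23
1.725 3.9 [-1.4 -3.8  0.3] [0.4568 0.0806] 37.48
1.75 8.3 [-2.2 -8.   0.8] [0.4565 0.0813] 37.73
1.775 14.9 [ -1.3 -14.9   1.9] [0.4562 0.0815] 37.98
STOP
```

The arm went round at a steady 3-4 N and met the stop at about 1.74 rad. I'll back off square to the arm, lift and check.

```bash
python3 - <<'E'
from h import *
P,n=tool(1.775,.055); bot.move_linear(P,speed=.06); bot.move_linear([*P[:2],.2],speed=.2)
bot.goto_joints([-1.0]+list(bot.read_joint_positions()[1:])); print(bot.read_clock(),F().round(2))
t=bot.camera("top");s=bot.camera("side")
cv2.imwrite("pics/f1.png",np.vstack([cv2.resize(t[130:280,160:500,::-1],(800,353),interpolation=2),cv2.resize(s[140:260,200:440,::-1],(480,240),interpolation=2).copy() if 0 else cv2.copyMakeBorder(cv2.resize(s[140:260,200:440,::-1],(480,240),interpolation=2),0,0,0,320,0)]))
for x in ("trophy","coffee_cup","screw_tray"): print(x,[(d["bbox"],round(d["confidence"],2)) for d in bot.search_frame("top",x)][:1])
E
```

```text
41.0333 [ 0.36 -0.44  0.72]
trophy [([175.8, 235.6, 36.6, 27.4], 0.57)]
coffee_cup [([201.9, 146.6, 35.2, 41.4], 0.96)]
screw_tray [([443.3, 208.8, 51.1, 35.7], 0.89)]
```

View pics/f1.png

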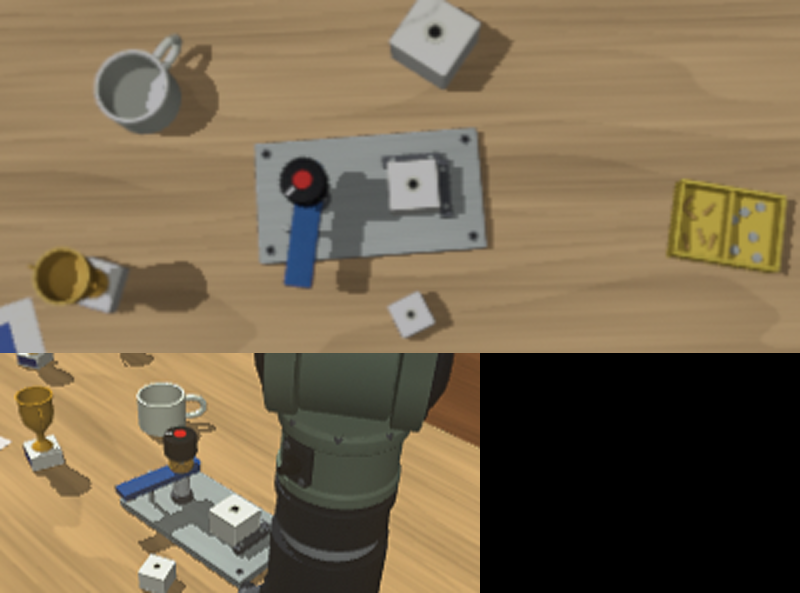

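The arm lies against its stop pin, ending at about (300,280). The stone is still in its nest at (413,185), and the trophy, mug and tray have not moved.

```bash
python3 -c "
from cell import bot
bot.close_job(); print(bot.read_clock())"
```

```text
the job is handed in; nothing more can be done
the job is handed in; nothing more can be done
```

The clamp is slack, the blue arm rests against its stop pin, and the job is handed in. The clock read 41 s at my last check, within the 54 s limit.

- **Engaging the knob:** I pressed it until the teeth met, then turned it clockwise at about 9–14 N. The teeth dropped 5.8 mm into the nut's. The first touch peaked at 16.7 N, slightly over the 15 N you advised.
- **Loosening the nut:** I turned the knob with about 15 N kept on it. It rose 1.7 mm, which means about 2.1 rad of nut turn, more than the quarter turn asked.
- **Swinging the arm:** I pushed it round at a steady 2–4.5 N with the fingertips 9 mm above the stone. At about 1.74 rad the force rose to 15 N against the pin. I then backed off and lifted clear.

**Last checks:**
- The final pictures show the arm at its stop, the stone in its nest and the knob sprung back up.
- The trophy, mug and tray were found within about 2 pixels of where they started.
- The wrist force was back near zero.

**Not confirmed:**
- **Nut angle:** I worked it out from the knob's rise, not from a direct reading. The torque I read while turning was only about 0.05–0.1 N m, below the 0.15 expected. Those readings were taken between steps, while the wrist was still.
- **Polished face:** I found no sign of scraping, but I did not check the surface close up.

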